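# Slide the blue check weights into the transit tote

### The job

Pack the two blue-topped iron weights for transport: slide each of them along the aluminium deck of the riser and over its edge, so that it tips into the yellow tote beside it. They are too heavy to lift, so keep them down on the deck, and leave the white-topped weight standing where it is.

Things in the scene. Friction and masses are not known exactly. Their poses are not given: they have to be found in the camera images.
- blue_weight_a: dark grey cast-iron disc weight with a blue disc 80 mm across on top; 100 mm diameter, 31 mm high, about 1.7 kg, too wide and heavy to pick up. Lies flat on the riser's smooth deck, 90 mm above the table. Origin: centre of its underside; z up. To be packed; its way along the tote's +y is free.
- blue_weight_b: dark grey cast-iron disc weight with a blue disc 80 mm across on top; 100 mm diameter, 31 mm high, about 1.7 kg, too wide and heavy to pick up. Lies flat on the riser's smooth deck, 90 mm above the table. Origin: centre of its underside; z up. To be packed; its way along the tote's +y is free.
- white_weight: dark grey cast-iron disc weight with a white disc 80 mm across on top; 100 mm diameter, 31 mm high, about 1.7 kg, too wide and heavy to pick up. Lies flat on the riser's smooth deck, 90 mm above the table. Origin: centre of its underside; z up. Stays put. All three stand side by side, 110 mm apart along the tote's x, centres 75 to 180 mm from the deck's edge.
- tote: yellow open tote, 380 (its x) by 160 mm (its y), floor 8 mm thick. Origin: centre of its underside, on the table; z up. The riser's rimless deck, 90 mm high and 400 mm along x, ends 81 mm from the origin at the tote's -y side and runs 440 mm back along -y (tin and meter at its far end). Tote walls 84 mm high, the +y wall 120. A weight tips in, often upside down, once its centre passes the deck's edge.

How it is judged (in metres and radians):
At the end, for the whole second after the job is handed in: Both blue-topped weights lie at rest (slower than 20 mm/s) in the yellow tote: the centre of the underside within the tote's outline and less than 80 mm above the table; the white-topped weight is within 20 mm of where it began (x of blue_weight_a in the frame of tote between -0.19 and 0.19 m and y of blue_weight_a in the frame of tote between -0.08 and 0.08 m and z of each of blue_weight_a, blue_weight_b in the frame of tote below 0.08 m and linear speed of each of blue_weight_a, blue_weight_b below 0.02 m/s and x of blue_weight_b in the frame of tote between -0.19 and 0.19 m and y of blue_weight_b in the frame of tote between -0.08 and 0.08 m and distance of white_weight from where it was at the start of the episode below 0.02 m); the robot touches nothing.
It fails at once if the white-topped weight is moved by more than 20 mm (distance of white_weight from where it was at the start of the episode above 0.02 m).
It fails at once if a blue-topped weight is lifted more than 30 mm above the deck (height (world z) of blue_weight_a above 0.12 m).
It fails at once if a blue-topped weight is lifted more than 30 mm above the deck (height (world z) of blue_weight_b above 0.12 m).
It also fails if it takes over 48 s, if anything falls off the work surface, if the arm or the gripper's body presses on something with over 40 N, if the wrist force passes 120 N, or if a joint passes its speed limit or range.

### The arm

A 6-joint arm with a two-finger parallel gripper is mounted at the origin on the work surface. World frame = base frame: x ahead of the robot, y to its left, z up, the work surface at z = 0. Lengths are in mm, angles in degrees, forces in N, time in s.
With the tool pointing down it reaches from about 200 to 875 mm from the base axis. Payload 3.4 kg.
Tool frame: the origin (TCP) lies midway between the tips of the shut fingers; the grasp point (between the pads) lies 19 mm behind it; z points along the fingers, y is the direction in which the jaws open and shut (so a half turn about z gives the same grasp; the last joint's range is limited). The gripper opens to 94 mm and grips with 3 to 60 N. Pads are 16 mm wide; open, the fingers measure 119 mm over their backs; the gripper's body (75 mm by 177 mm) begins 78 mm behind the grasp point.
Start: joints at [-84.053, 15.808, 86.224, -0, 77.962, -6.933], TCP at [128.171, -560.572, 173.993] pointing down, gripper open.
Joint ranges: [-165.64, 165.64], [-43.16, 119.46], [12.63, 154.43], [-67.54, 247.53], [6.08, 155.33], [-154.97, 154.97]. Speed limits (degrees/s): [147.25, 147.25, 180, 180, 180, 180].

### API

Orientations are given as a 3x3 rotation matrix whose columns are the frame's x, y, z axes.
In Python, from cell import sensors, eyes, workorder, models gives the robot as it stands.
- The arm moves only by the shell command python3 -m handwheel 'ROWS' [OPENING]. ROWS is JSON, a list of rows, each a list of 2 entries, a list of its own where there are three numbers: the shift along the tool's x, y, z in m, then the turn about the tool's z in rad. In form: [[[tx, ty, tz], turn], ...]. A call has 1 to 20 rows; each row shifts and turns the commanded pose from where the row before left it, along the tool's axes as they then stand; what a row does not reach is not made up. A row lasts 1/12 s, in which the tool goes at most 41.7 mm and 7.16 degrees, less where a joint would pass 70% of its speed; a pose out of reach is approached as far as the arm can. A call with a gripper value outside its range is refused whole. OPENING is the closure, from 0 (fully open) to 1 (shut), set as the call begins (- or left out, the last holds). The fingers move at their own pace and stop on an object; the grip force is fixed at half the most. Time passes only in rows, so rows that do not move let the fingers close. It gives the time, the measured TCP pose, the force and the opening at its end, in the units of the state.
- sensors.sense(): the state, without advancing time (a new reading comes with each control period).
- eyes.read_camera(name): name is "scene" or "top"; returns (picture, depth): 420x560x3 uint8, red, green, blue; 420x560 float32, mm along the optical axis (not along the pixel's ray), 0 where there is no reading.
- eyes.get_calibration(name): a dict with "camera_matrix" (3x3 intrinsics, pixels), "extrinsics" (4x4, takes a point from camera to world coordinates). Camera axes: x right, y up, looking along -z (the intrinsics and any distortion apply to the point x, -y, -z); pixel columns grow to the right and rows downward; lengths in mm; the calibration is good to about 2 mm. A picture is of the moment at which its call begins. get_calibration takes no time and is no camera call.
- workorder.sign_off(): hands the job in, once; it reports no verdict.
Trained networks look in the newest picture that a camera, given by its name, has taken for a name from the list of things; names that differ only in an ending like _2 or _b are one class to them, and where a whole thing is asked for, a point or a joint stands for the part that bears it (a point fixed in the world has none). Each returns a list of dicts, best first, with "score" (0 to 1); they miss things now and then, are a little off and sometimes report something else, mostly with a low value. They report only what shows in the picture. A call takes as long as a camera call.
- models.recognise(camera, label): "xyz" ([x, y, z] in mm, in world coordinates, good to about 4 mm: the middle of the surface that is visible of it).
The state is a dict: "time": time; "joints": joint angles; "qd": joint speeds; "joint_torque": joint torques, N m; "position": TCP position; "eef_rot": TCP orientation; "ft_force": force on the tool from outside, world axes, zero at the start; "ft_torque": the same for the moment, N m; "grip_width": finger opening in mm.
Only numpy, scipy, OpenCV 4.12 (cv2) and the standard library are available. Lean on these libraries where they do the work, as an engineer would, in place of code of your own. Each camera call takes 0.05 s, during which the arm holds its last target.

## Working session

There is one attempt and no reset: what is moved stays moved. The work goes in short steps, Python scripts to look and compute and a shell command to move; the robot and the scene stay as the last step left them, time stands still between calls to the robot, and variables do not carry over. Pictures are saved under pics/ and viewed, and the job is handed in when it is done.

```bash
ls; mkdir -p pics
python3 - <<'E'
from cell import sensors, eyes, models
import cv2
s=sensors.sense();print(s['time'],s['position'],s['eef_rot'],s['grip_width'])
for c in ['scene','top']:
    p,d=eyes.read_camera(c); cv2.imwrite(f'pics/{c}0.png',p[:,:,::-1])
    for l in ['blue_weight_a','white_weight','tote']:
        if c=='top' or l=='tote': print(c,l,models.recognise(c,l))
E
```

```text
pics
0.0 [ 128.08485911 -559.93908088  173.15781816] [[ 9.74842575e-01  2.22894391e-01 -2.11452645e-04]
 [ 2.22894421e-01 -9.74841074e-01  1.71982068e-03]
 [ 1.77205659e-04 -1.72368604e-03 -9.99998499e-01]] 94.24763625266615
scene tote [{'xyz': [584.3, 165.2, 25.2], 'score': 0.95}, {'xyz': [495.5, -96.0, 121.3], 'score': 0.64}]
top blue_weight_a [{'xyz': [475.3, -95.8, 122.8], 'score': 0.97}, {'xyz': [580.0, -52.7, 123.2], 'score': 0.82}]
top white_weight [{'xyz': [692.5, -71.2, 119.8], 'score': 0.91}]
top tote [{'xyz': [539.1, 150.6, 10.4], 'score': 0.89}, {'xyz': [690.0, -72.7, 117.9], 'score': 0.74}]
```

View pics/scene0.png

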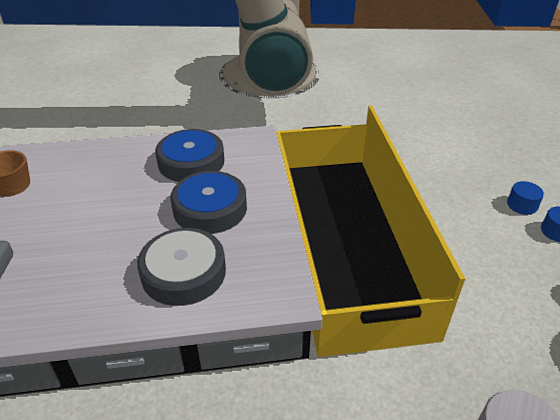

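View pics/top0.png

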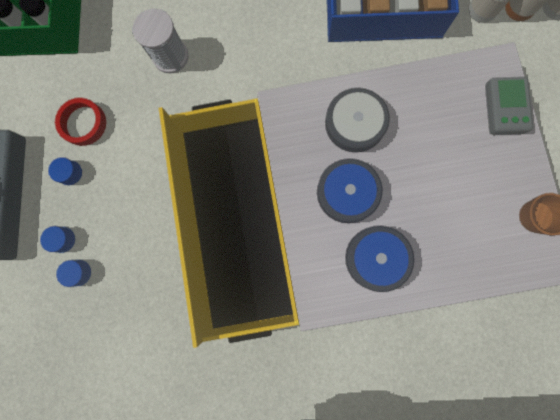

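Both pictures show a row of three weights. In the top view the white one is at (358,118), one blue at (350,190) and the other at (381,258). The tote is to the left, at columns 165–295. Next I need the tote axis, the deck edge and the disc centres.

```bash
cat > h.py <<'E'
from cell import sensors, eyes, models
import cv2, numpy as np
def cloud(c):
    p,d=eyes.read_camera(c); k=eyes.get_calibration(c); K=np.array(k['camera_matrix']);T=np.array(k['extrinsics'])
    v,u=np.mgrid[0:420,0:560]; x=(u-K[0,2])/K[0,0]*d; y=(v-K[1,2])/K[1,1]*d
    P=np.stack([x,-y,-d,np.ones_like(d)],-1)@T.T
    P=P[...,:3]; P[d==0]=np.nan
    return p,P
def discs(p,P):
    hsv=cv2.cvtColor(p,cv2.COLOR_RGB2HSV); out=[]
    m=((hsv[...,0]>100)&(hsv[...,0]<130)&(hsv[...,1]>150)).astype(np.uint8)
    n,L,S,C=cv2.connectedComponentsWithStats(m)
    for i in range(1,n):
        if S[i,4]>400:
            q=P[L==i]; r=cv2.minEnclosingCircle(q[:,:2].astype(np.float32))
            out.append((C[i].round(),np.nanmedian(q,0).round(1),np.round(r[0],1),round(r[1],1)))
    return out
E
python3 - <<'E'
from h import *
p,P=cloud('top')
for o in discs(p,P): print(o)
z=P[...,2]
m=(abs(z-90)<5)
m[:, :262]=False
m8=cv2.morphologyEx(m.astype(np.uint8),cv2.MORPH_OPEN,np.ones((5,5)))
# deck edge: leftmost deck pixel per row
e=[];
for v in range(120,310,5):
    u=np.where(m8[v])[0]
    if len(u): e.append(P[v,u[0]])
e=np.array(e);print(e[::6].round(1))
l=cv2.fitLine(e[:,:2].astype(np.float32),cv2.DIST_HUBER,0,.01,.01).ravel();print('edge',l,np.degrees(np.arctan2(l[1],l[0])))
hsv=cv2.cvtColor(p,cv2.COLOR_RGB2HSV)
y=((hsv[...,0]>20)&(hsv[...,0]<32)&(hsv[...,1]>150))
w=y&(z>112)&(z<126); q=P[w][:,:2].astype(np.float32); print(len(q),cv2.minAreaRect(q))
w=y&(z>78)&(z<90); q=P[w][:,:2].astype(np.float32); print(len(q),cv2.minAreaRect(q))
w=(hsv[...,2]>150)&(hsv[...,1]<60)&(abs(z-121)<5)
print('white',cv2.minEnclosingCircle(P[w][:,:2].astype(np.float32)))
E
```

```text
(array([ 61., 169.]), array([643.1, 456.9,  33.1]), array([644.2, 458. ]), 23.3)
(array([350., 189.]), array([579.8, -56.5, 121.8]), array([580.6, -56. ]), 38.8)
(array([ 53., 239.]), array([515.8, 463.7,  33.4]), array([516.5, 464. ]), 22.1)
(array([381., 258.]), array([475.4, -99.2, 122. ]), array([475.2, -98.6]), 38.9)
[[706.   81.1  89.6]
 [654.8  71.6  87.5]
 [604.   63.9  86.9]
 [553.9  54.6  89.8]
 [505.5  47.2  87. ]
 [457.8  40.   87.5]
 [411.1  31.3  86.9]]
edge [9.8621345e-01 1.6547824e-01 5.5168561e+02 5.4990913e+01] 9.525019
931 ((534.55029296875, 212.11807250976562), (376.5238952636719, 5.982847213745117), 9.576187133789062)
1544 ((548.0646362304688, 134.81314086914062), (381.80535888671875, 154.47528076171875), 9.547170639038086)
white ((596.5946044921875, 72.01541137695312), 216.46527099609375)
```

The measurements fit the given sizes. The tote yaw is 9.55° and the edge lies at y_t≈-37.5 (tote axes with the world origin). Blue B1 is at (580,-56), 114 mm from the edge. Blue B2 is at (475,-99), 139 mm from it. I'll raise the tool and turn it so the jaw axis runs along the tote's x.

```bash
python3 -m handwheel '[[[0,0,-0.006],-0.1163],[[0,0,-0.006],-0.1163],[[0,0,-0.006],-0.1163],[[0,0,-0.006],-0.1163],[[0,0,-0.006],-0.1163],[[0,0,-0.006],-0.1163],[[0,0,-0.006],-0.1163],[[0,0,-0.006],-0.1163],[[0,0,-0.006],-0.1163],[[0,0,-0.006],-0.1163],[[0,0,-0.006],-0.1163],[[0,0,-0.006],-0.1163],[[0,0,-0.006],-0.1163]]' 0.47
python3 -m handwheel '[[[0.0173,0.0265,0],0],[[0.0173,0.0265,0],0],[[0.0173,0.0265,0],0],[[0.0173,0.0265,0],0],[[0.0173,0.0265,0],0],[[0.0173,0.0265,0],0],[[0.0173,0.0265,0],0],[[0.0173,0.0265,0],0],[[0.0173,0.0265,0],0],[[0.0173,0.0265,0],0],[[0.0173,0.0265,0],0],[[0.0173,0.0265,0],0],[[0.0173,0.0265,0],0],[[0.0173,0.0265,0],0],[[0.0173,0.0265,0],0],[[0.0173,0.0265,0],0],[[0.0173,0.0265,0],0],[[0.0173,0.0265,0],0],[[0.0173,0.0265,0],0],[[0.0173,0.0265,0],0]]'
cat >> h.py <<'E'
def where():
    s=sensors.sense();R=s['eef_rot'];p=s['position'];a=np.radians(9.55)
    print('t',round(s['time'],2),'xt',round(np.cos(a)*p[0]+np.sin(a)*p[1],1),'yt',round(-np.sin(a)*p[0]+np.cos(a)*p[1],1),'z',p[2].round(1),'yaw',np.degrees(np.arctan2(R[1,1],R[0,1])).round(2),'F',np.round(s['ft_force'],1),s['grip_width'])
E
python3 -c "from h import *;where()"
```

```text
time: 1.43
position: [128.2, -560.5, 252.2]
eef_rot: [[-0.171, 0.985, 0.0], [0.985, 0.171, 0.0], [0.0, 0.0, -1.0]]
ft_force: [-0.5, 0.0, 0.2]
grip_width: 49.6
time: 3.1
position: [594.7, -130.5, 252.0]
eef_rot: [[-0.165, 0.986, 0.0], [0.986, 0.165, -0.0], [-0.0, 0.0, -1.0]]
ft_force: [-0.7, -0.5, -0.1]
grip_width: 50.0
t 3.1 xt 564.8 yt -227.3 z 252.0 yaw 9.52 F [-0.7 -0.5 -0.1] 50.03415881595359
```

```bash
python3 -m handwheel '[[[0,-0.002,0.02],0],[[0,0,0.02],0],[[0,0,0.02],0],[[0,0,0.02],0],[[0,0,0.02],0],[[0,0,0.015],0],[[0,0,0.013],0],[[0,0,0.012],0],[[0,0,0.01],0],[[0,0,0],0]]'
python3 - <<'E'
from h import *
where()
for c in['scene','top']:
    p,P=cloud(c);cv2.imwrite(f'pics/{c}1.png',p[:,:,::-1])
E
```

```text
time: 3.93
position: [590.2, -131.6, 99.7]
eef_rot: [[-0.165, 0.986, -0.004], [0.986, 0.165, 0.001], [0.002, -0.004, -1.0]]
ft_force: [-0.3, -0.4, -0.5]
grip_width: 50.0
t 3.93 xt 560.2 yt -227.7 z 99.7 yaw 9.51 F [-0.3 -0.4 -0.5] 50.01839451519347
```

View pics/scene1.png

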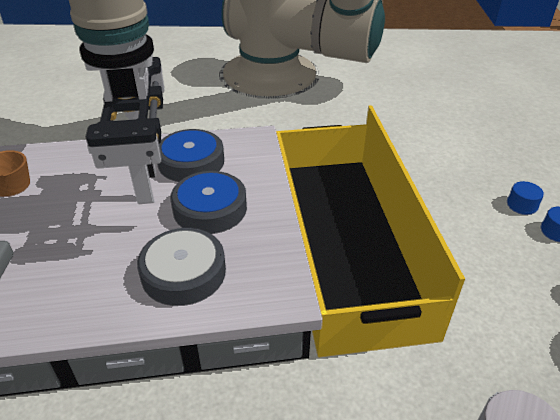

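The view shows the fingers standing at (145,185), behind the nearer blue weight at (208,200) and clear of the white one. I'll push half way and check.

```bash
python3 -m handwheel '[[[0,0.0025,0],0],[[0.005,0,0],0],[[0.007,0,0],0],[[0.007,0,0],0],[[0.007,0,0],0],[[0.007,0,0],0],[[0.007,0,0],0],[[0.007,0,0],0],[[0.007,0,0],0],[[0.007,0,0],0],[[0.007,0,0],0],[[0.005,0,0],0],[[0.002,0,0],0],[[0,0,0],0]]'
python3 - <<'E'
from h import *
where()
p,P=cloud('scene');cv2.imwrite(f'pics/scene2.png',p[:,:,::-1])
for o in discs(p,P): print(o)
E
```

```text
time: 5.2
position: [581.8, -57.2, 102.0]
eef_rot: [[-0.166, 0.986, 0.0], [0.986, 0.166, -0.0], [-0.0, -0.0, -1.0]]
ft_force: [0.8, -0.0, -0.1]
grip_width: 49.7
t 5.2 xt 564.2 yt -153.0 z 102.0 yaw 9.55 F [ 0.8 -0.  -0.1] 49.70109502254953
(array([75., 12.]), array([-725.5, -720.1, -138.7]), array([ -67.4, -543.3]), 805.9)
(array([520.,  12.]), array([-810.2,  881.9, -157.3]), array([-929. ,  898.6]), 162.8)
(array([208., 194.]), array([588.1, -47.7, 123.3]), array([580.1, -54.7]), 41.6)
(array([525., 197.]), array([468.6, 427.1,  32.6]), array([458.4, 432.1]), 24.6)
(array([552., 224.]), array([525.9, 449.4,  26.1]), array([518.4, 461.6]), 23.1)
```

View pics/scene2.png

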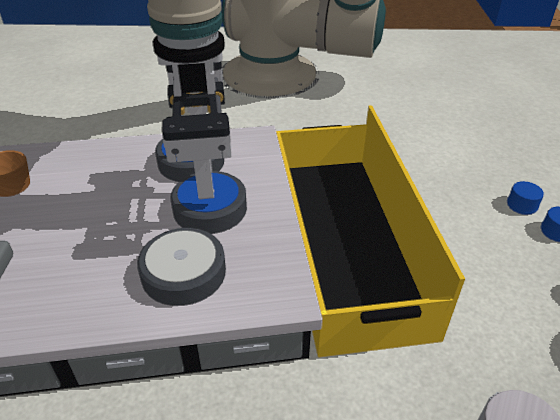

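The fingers passed over the disc without touching it: the force is about 0 and the disc is unmoved at (208,194). The open tips must stand higher than the TCP. I'll measure the tip height from depth.

Run:
```python
from h import *
p,P=cloud('scene')
for v in range(150,206,4): print(v,[tuple(np.nan_to_num(P[v,u]).round(0).astype(int)) for u in (200,205,210)])
p,P=cloud('top');cv2.imwrite('pics/top2.png',p[:,:,::-1])
for o in discs(p,P): print(o)
```

```text
150 [(np.int64(662), np.int64(-41), np.int64(246)), (np.int64(660), np.int64(-36), np.int64(244)), (np.int64(659), np.int64(-31), np.int64(244))]
154 [(np.int64(659), np.int64(-42), np.int64(239)), (np.int64(659), np.int64(-37), np.int64(239)), (np.int64(658), np.int64(-31), np.int64(238))]
158 [(np.int64(661), np.int64(-42), np.int64(235)), (np.int64(660), np.int64(-37), np.int64(234)), (np.int64(658), np.int64(-32), np.int64(233))]
162 [(np.int64(620), np.int64(-51), np.int64(199)), (np.int64(617), np.int64(-46), np.int64(197)), (np.int64(554), np.int64(-52), np.int64(151))]
166 [(np.int64(619), np.int64(-52), np.int64(193)), (np.int64(617), np.int64(-47), np.int64(191)), (np.int64(554), np.int64(-53), np.int64(145))]
170 [(np.int64(619), np.int64(-53), np.int64(187)), (np.int64(618), np.int64(-47), np.int64(186)), (np.int64(611), np.int64(-42), np.int64(181))]
174 [(np.int64(619), np.int64(-53), np.int64(181)), (np.int64(617), np.int64(-48), np.int64(180)), (np.int64(618), np.int64(-41), np.int64(181))]
178 [(np.int64(620), np.int64(-54), np.int64(175)), (np.int64(616), np.int64(-
[... 483 characters left out ...]
(-44), np.int64(156))]
194 [(np.int64(620), np.int64(-56), np.int64(150)), (np.int64(618), np.int64(-50), np.int64(149)), (np.int64(618), np.int64(-44), np.int64(149))]
198 [(np.int64(0), np.int64(0), np.int64(0)), (np.int64(613), np.int64(-52), np.int64(138)), (np.int64(608), np.int64(-47), np.int64(134))]
202 [(np.int64(603), np.int64(-61), np.int64(123)), (np.int64(604), np.int64(-55), np.int64(124)), (np.int64(603), np.int64(-48), np.int64(123))]
(array([ 61., 169.]), array([643.3, 457. ,  33.1]), array([643.3, 457.9]), 22.5)
(array([ 53., 239.]), array([515.8, 463.9,  33.5]), array([516.5, 464.1]), 22.9)
(array([385., 262.]), array([ 467.4, -104.5,  122. ]), array([473.8, -98.9]), 38.9)
```

View pics/top2.png

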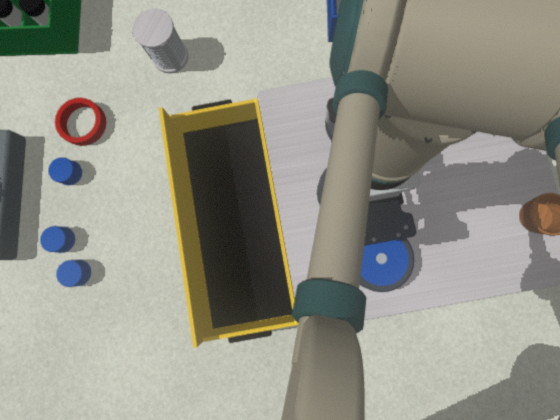

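Depth puts the finger tip at about z=140 while the sensed TCP is z=102, so the tips are about 35–40 mm higher than reported. The xy positions agree. I'll back off above the deck and measure the tips again against clear background before going lower.

```bash
python3 -m handwheel '[[[-0.015,-0.0013,0],0],[[-0.02,0,0],0],[[-0.02,0,0],0],[[-0.02,0,0],0],[[0,0,0],0],[[0,0,0],0]]'
python3 - <<'E'
from h import *
where()
p,P=cloud('scene');cv2.imwrite('pics/scene3.png',p[:,:,::-1])
for v in range(170,215,3): print(v,[tuple(int(t) for t in np.nan_to_num(P[v,u]).round(0)) for u in (138,143,148)])
cv2.imwrite('pics/scene3c.png',cv2.resize(p[50:250,50:250,::-1],(600,600)))
E
```

```text
time: 5.85
position: [593.0, -133.9, 101.7]
eef_rot: [[-0.163, 0.987, -0.0], [0.987, 0.163, -0.0], [-0.0, -0.0, -1.0]]
ft_force: [-0.6, 0.6, -0.6]
grip_width: 49.4
t 5.85 xt 562.5 yt -230.4 z 101.7 yaw 9.35 F [-0.6  0.6 -0.6] 49.393596605100534
170 [(628, -123, 192), (625, -118, 190), (568, -132, 147)]
173 [(629, -124, 188), (628, -118, 188), (568, -133, 141)]
176 [(629, -125, 184), (629, -119, 184), (566, -135, 135)]
179 [(629, -125, 179), (628, -120, 179), (517, -152, 91)]
182 [(630, -126, 176), (628, -121, 174), (523, -151, 90)]
185 [(629, -127, 170), (628, -121, 170), (531, -149, 91)]
188 [(630, -127, 167), (628, -122, 165), (619, -119, 158)]
191 [(629, -129, 161), (630, -122, 162), (624, -118, 157)]
194 [(630, -129, 157), (629, -123, 156), (628, -118, 156)]
197 [(629, -130, 151), (628, -125, 151), (629, -118, 152)]
200 [(629, -131, 147), (630, -125, 148), (627, -120, 145)]
203 [(628, -132, 141), (622, -128, 136), (568, -142, 89)]
206 [(577, -153, 91), (577, -146, 91), (576, -140, 91)]
209 [(582, -152, 90), (582, -145, 90), (583, -138, 92)]
212 [(589, -150, 91), (588, -144, 91), (589, -137, 91)]
```

View pics/scene3c.png

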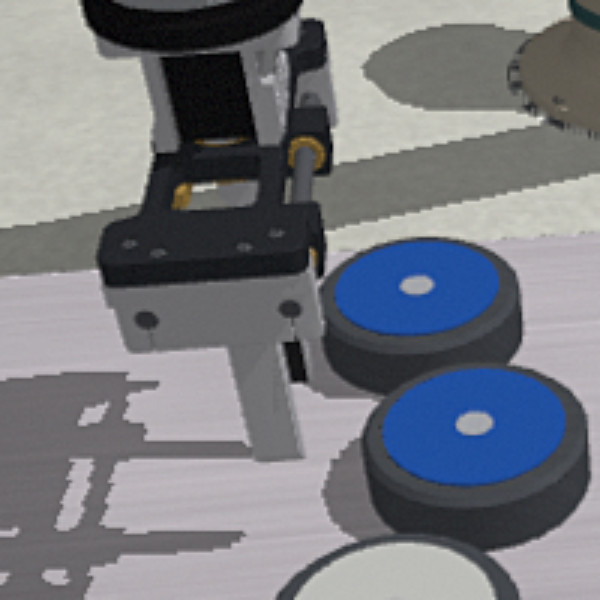

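The crop shows the finger tip hanging clear of the deck at crop (278,458), with its shadow detached. The measured tip is z≈139 against 101.7 sensed. I'll descend 30 mm and then measure again.

```bash
python3 -m handwheel '[[[0,0,0.008],0.0035],[[0,0,0.008],0],[[0,0,0.008],0],[[0,0,0.006],0],[[0,0,0],0],[[0,0,0],0]]'
python3 - <<'E'
from h import *
where()
p,P=cloud('scene')
for v in range(190,230,3): print(v,[tuple(int(t) for t in np.nan_to_num(P[v,u]).round(0)) for u in (138,143,148)])
cv2.imwrite('pics/scene4c.png',cv2.resize(p[50:250,50:250,::-1],(600,600)))
E
```

```text
time: 6.4
position: [592.5, -131.4, 71.2]
eef_rot: [[-0.162, 0.987, -0.001], [0.987, 0.162, 0.0], [0.001, -0.001, -1.0]]
ft_force: [-0.7, -0.0, 0.0]
grip_width: 49.8
t 6.4 xt 562.5 yt -227.9 z 71.2 yaw 9.34 F [-0.7 -0.   0. ] 49.82116888392688
190 [(630, -128, 163), (628, -123, 162), (628, -117, 162)]
193 [(630, -129, 159), (629, -123, 158), (629, -117, 158)]
196 [(630, -130, 154), (630, -124, 154), (628, -118, 153)]
199 [(629, -131, 149), (629, -125, 148), (628, -119, 148)]
202 [(628, -132, 143), (630, -125, 145), (629, -120, 144)]
205 [(631, -132, 140), (628, -127, 138), (628, -121, 138)]
208 [(631, -133, 135), (630, -127, 134), (627, -122, 133)]
211 [(630, -134, 130), (630, -128, 130), (629, -122, 129)]
214 [(591, -150, 90), (629, -129, 123), (627, -123, 123)]
217 [(599, -148, 91), (629, -130, 119), (629, -124, 119)]
220 [(605, -147, 91), (631, -130, 115), (629, -124, 114)]
223 [(610, -146, 91), (612, -138, 92), (610, -132, 91)]
226 [(615, -144, 90), (616, -138, 91), (616, -131, 91)]
229 [(622, -143, 91), (620, -137, 90), (621, -130, 91)]
```

View pics/scene4c.png

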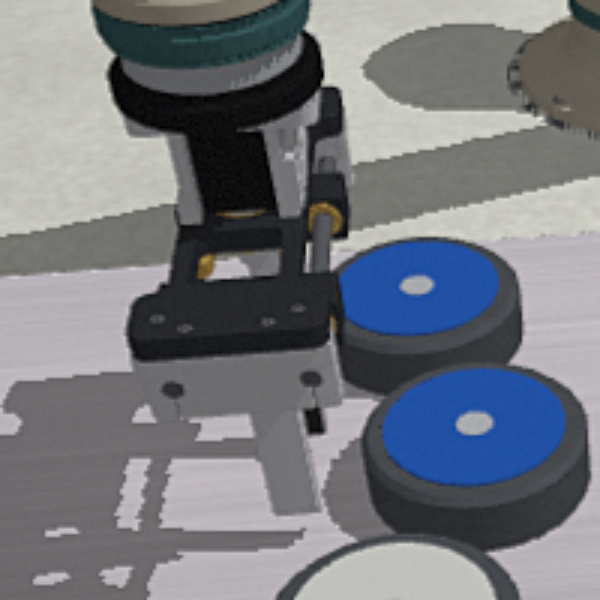

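The tip is now at z≈112, level with the upper half of the weight. I'll go 10 mm lower and then push 75 mm.

```bash
python3 -m handwheel '[[[0,0,0.005],0.0035],[[0,0,0.005],0],[[0,0,0],0],[[0.005,0,0],0],[[0.005,0,0],0],[[0.005,0,0],0],[[0.005,0,0],0],[[0.005,0,0],0],[[0.005,0,0],0],[[0.005,0,0],0],[[0.005,0,0],0],[[0.005,0,0],0],[[0.005,0,0],0],[[0.005,0,0],0],[[0,0,0],0]]'
python3 - <<'E'
from h import *
where()
p,P=cloud('scene');cv2.imwrite('pics/scene5.png',p[:,:,::-1])
for o in discs(p,P): print(o)
E
```

```text
time: 7.7
position: [585.1, -79.3, 62.3]
eef_rot: [[-0.16, 0.987, 0.002], [0.987, 0.16, -0.005], [-0.005, 0.001, -1.0]]
ft_force: [1.9, -4.9, -1.1]
grip_width: 49.9
t 7.7 xt 563.8 yt -175.3 z 62.3 yaw 9.19 F [ 1.9 -4.9 -1.1] 49.944368111239555
(array([65., 12.]), array([-725.4, -757.1, -138.5]), array([-725.3, -764.2]), 233.4)
(array([211.,  12.]), array([-724.7, -237.1, -133.7]), array([-350.7, -183.2]), 397.5)
(array([520.,  12.]), array([-810.4,  881.6, -157.3]), array([-928.7,  899. ]), 163.2)
(array([230., 191.]), array([582.8, -24. , 123.2]), array([576.2, -27. ]), 42.6)
(array([525., 197.]), array([468.9, 427.1,  32.4]), array([457.9, 431.1]), 25.6)
(array([552., 224.]), array([526. , 449.5,  26.2]), array([519. , 463.4]), 23.8)
```

View pics/scene5.png

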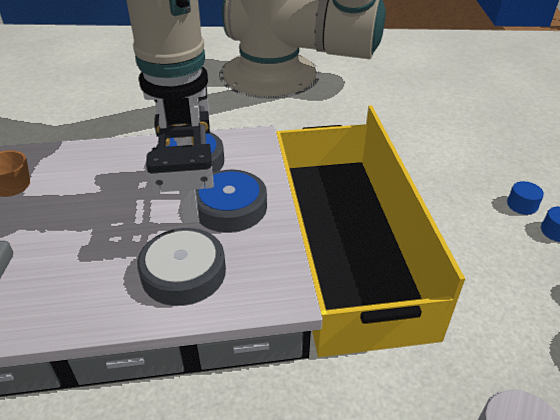

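The weight now slides with the gripper, its centre at (576,-27), and the force is about 5 N. I'll push on to the edge.

```bash
python3 -m handwheel '[[[0.006,0,0],0.003],[[0.008,0,0],0],[[0.008,0,0],0],[[0.008,0,0],0],[[0.008,0,0],0],[[0.008,0,0],0],[[0.008,0,0],0],[[0.008,0,0],0],[[0.008,0,0],0],[[0.008,0,0],0],[[0.008,0,0],0],[[0.006,0,0],0],[[0.004,0,0],0],[[0,0,0],0],[[0,0,0],0]]'
python3 - <<'E'
from h import *
where()
p,P=cloud('scene');cv2.imwrite('pics/scene6.png',p[:,:,::-1])
for o in discs(p,P): print(o)
E
```

```text
time: 9.0
position: [571.3, 14.2, 63.8]
eef_rot: [[-0.157, 0.988, 0.005], [0.988, 0.157, -0.006], [-0.007, 0.004, -1.0]]
ft_force: [1.0, -7.4, 5.2]
grip_width: 49.9
t 9.0 xt 565.7 yt -80.7 z 63.8 yaw 9.04 F [ 1.  -7.4  5.2] 49.87689579048801
(array([113.,  12.]), array([-725.3, -581.6, -137.4]), array([-352., -546.]), 593.2)
(array([520.,  12.]), array([-810.6,  881.9, -157.2]), array([-929.9,  898.7]), 162.6)
(array([189., 146.]), array([478.5, -96. , 123.2]), array([474.5, -96.1]), 42.1)
(array([303., 188.]), array([572.5,  74.4, 122.5]), array([563.6,  69.5]), 41.2)
(array([525., 197.]), array([468.7, 427.4,  32.5]), array([457.3, 431.8]), 25.4)
(array([552., 224.]), array([525.9, 449.5,  26.2]), array([518.7, 461.3]), 23.1)
```

View pics/scene6.png

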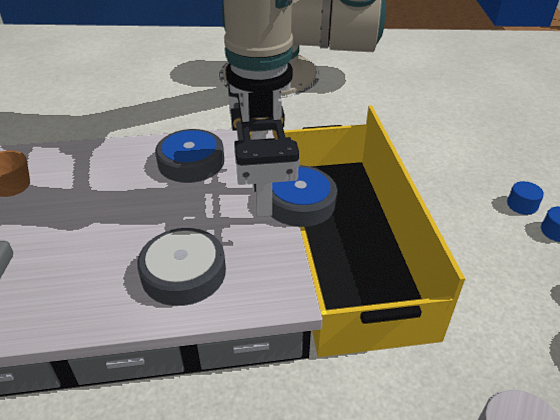

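The weight is about 12 mm past the edge and starting to go. Another 25 mm.

```bash
python3 -m handwheel '[[[0.006,0,0],0],[[0.006,0,0],0],[[0.006,0,0],0],[[0.005,0,0],0],[[0,0,0],0],[[0,0,0],0]]'
python3 - <<'E'
from h import *
where()
p,P=cloud('scene');cv2.imwrite('pics/scene7.png',p[:,:,::-1])
for o in discs(p,P)[2:]: print(o)
E
```

```text
time: 9.55
position: [565.0, 40.8, 61.6]
eef_rot: [[-0.156, 0.988, -0.001], [0.988, 0.156, 0.001], [0.001, -0.001, -1.0]]
ft_force: [-0.7, -0.3, -0.1]
grip_width: 49.6
t 9.55 xt 564.0 yt -53.5 z 61.6 yaw 8.97 F [-0.7 -0.3 -0.1] 49.55730365800141
(array([189., 146.]), array([478.3, -96. , 123.1]), array([474.4, -96.7]), 42.6)
(array([525., 197.]), array([468.7, 427.4,  32.6]), array([457.2, 431.2]), 25.3)
(array([552., 224.]), array([525.9, 449.5,  26.4]), array([518.9, 462.4]), 24.3)
```

View pics/scene7.png

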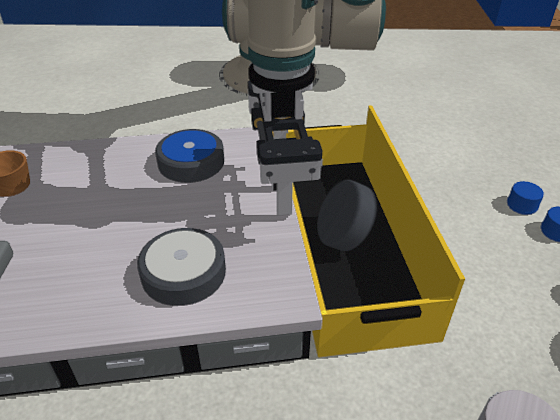

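The picture shows the first weight tipping into the tote at (347,215), with the white one untouched at (181,262). I'll lift, go behind the second blue weight, and trim the yaw.

```bash
python3 -m handwheel '[[[-0.005,0,-0.015],-0.01],[[0,0,-0.02],0],[[0,0,-0.02],0],[[0,0,-0.02],0],[[-0.0162,-0.0093,0],0],[[-0.0162,-0.0093,0],0],[[-0.0162,-0.0093,0],0],[[-0.0162,-0.0093,0],0],[[-0.0162,-0.0093,0],0],[[-0.0162,-0.0093,0],0],[[-0.0162,-0.0093,0],0],[[-0.0162,-0.0093,0],0],[[-0.0162,-0.0093,0],0],[[-0.0162,-0.0093,0],0],[[-0.0162,-0.0093,0],0],[[-0.0162,-0.0093,0],0],[[0,0,0],0],[[0,0,0],0]]'
python3 - <<'E'
from h import *
where()
p,P=cloud('scene');cv2.imwrite('pics/scene8.png',p[:,:,::-1])
for o in discs(p,P)[1:]: print(o)
E
```

```text
time: 11.1
position: [488.2, -175.3, 136.6]
eef_rot: [[-0.163, 0.987, -0.001], [0.987, 0.163, 0.001], [0.001, -0.0, -1.0]]
ft_force: [0.3, -0.9, 0.6]
grip_width: 49.8
t 11.1 xt 452.4 yt -253.8 z 136.6 yaw 9.39 F [ 0.3 -0.9  0.6] 49.78583190225237
(array([182.,  12.]), array([-725.3, -337.8, -135.3]), array([-363.1, -290.8]), 422.8)
(array([520.,  12.]), array([-810.6,  881.4, -157.4]), array([-926. ,  896.5]), 161.8)
(array([188., 146.]), array([477.9, -95.8, 123.1]), array([474.4, -98.6]), 42.8)
(array([525., 197.]), array([469. , 427.1,  32.3]), array([458.2, 432.1]), 25.1)
(array([552., 224.]), array([525.9, 449.4,  26.2]), array([518.6, 458.9]), 22.6)
```

View pics/scene8.png

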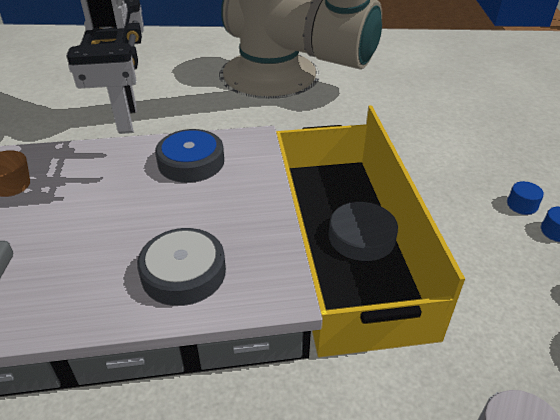

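The first weight lies upside down and flat in the tote at (363,230). The fingers are behind the second one. I'll descend to sensed z 62 (tip about 101) and push.

```bash
python3 -m handwheel '[[[0,0,0.015],-0.003],[[0,0,0.015],0],[[0,0,0.015],0],[[0,0,0.012],0],[[0,0,0.01],0],[[0,0,0.0075],0],[[0,0,0],0],[[0.005,0,0],0],[[0.005,0,0],0],[[0.005,0,0],0],[[0.005,0,0],0],[[0.005,0,0],0],[[0.005,0,0],0],[[0.007,0,0],0],[[0.007,0,0],0],[[0.007,0,0],0],[[0,0,0],0]]'
python3 - <<'E'
from h import *
where()
p,P=cloud('scene');cv2.imwrite('pics/scene9.png',p[:,:,::-1])
for o in discs(p,P)[1:]: print(o)
E
```

```text
time: 12.57
position: [481.3, -126.4, 63.1]
eef_rot: [[-0.17, 0.986, 0.003], [0.985, 0.17, -0.004], [-0.005, 0.002, -1.0]]
ft_force: [1.8, -3.5, -2.2]
grip_width: 49.7
t 12.57 xt 453.7 yt -204.5 z 63.1 yaw 9.77 F [ 1.8 -3.5 -2.2] 49.7485731064079
(array([199.,  12.]), array([-724.8, -277.2, -135.8]), array([-357. , -227.7]), 400.3)
(array([520.,  12.]), array([-810.5,  881.3, -157.4]), array([-930.7,  897. ]), 164.6)
(array([204., 145.]), array([475.2, -74.2, 123.1]), array([471.8, -73.4]), 43.3)
(array([525., 197.]), array([468.8, 427.2,  32.3]), array([456.4, 431.3]), 25.7)
(array([552., 224.]), array([526. , 449.6,  26.2]), array([517.3, 459.8]), 23.9)
```

View pics/scene9.png

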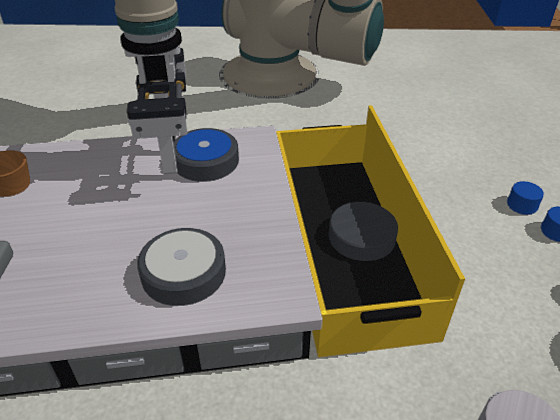

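The second weight is moving as well, now at (206,150) in the picture. I'll push 124 mm further, then look.

```bash
python3 -m handwheel '[[[0.006,0,0],0.003],[[0.008,0,0],0],[[0.008,0,0],0],[[0.008,0,0],0],[[0.008,0,0],0],[[0.008,0,0],0],[[0.008,0,0],0],[[0.008,0,0],0],[[0.008,0,0],0],[[0.008,0,0],0],[[0.008,0,0],0],[[0.008,0,0],0],[[0.008,0,0],0],[[0.008,0,0],0],[[0.008,0,0],0],[[0.006,0,0],0],[[0,0,0],0]]'
python3 - <<'E'
from h import *
where()
p,P=cloud('scene');cv2.imwrite('pics/scene10.png',p[:,:,::-1])
for o in discs(p,P)[1:]: print(o)
E
```

```text
time: 14.03
position: [461.8, -5.1, 64.2]
eef_rot: [[-0.168, 0.986, 0.005], [0.986, 0.168, -0.006], [-0.007, 0.004, -1.0]]
ft_force: [0.2, -8.5, 5.4]
grip_width: 50.0
t 14.03 xt 454.5 yt -81.7 z 64.2 yaw 9.66 F [ 0.2 -8.5  5.4] 49.97621531308561
(array([520.,  12.]), array([-810.4,  881.3, -157.2]), array([-930.3,  896.1]), 164.8)
(array([287., 139.]), array([456.3,  49. , 122.8]), array([450.9,  49.2]), 43.3)
(array([525., 197.]), array([468.4, 427.3,  32.2]), array([457.2, 432.7]), 25.0)
(array([552., 224.]), array([525.6, 449.5,  26.2]), array([519.4, 461.2]), 23.0)
```

View pics/scene10.png

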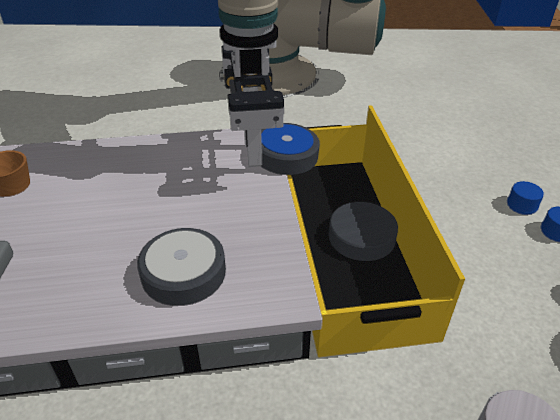

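It is at the same stage as the first weight was, with the disc over the edge at (287,145). I'll push the last 23 mm, then lift and retreat.

```bash
python3 -m handwheel '[[[0.006,0,0],0],[[0.006,0,0],0],[[0.006,0,0],0],[[0.005,0,0],0],[[0,0,0],0],[[0,0,0],0],[[0,0,0],0],[[-0.01,0,-0.015],0],[[-0.02,0,-0.02],0],[[-0.02,0,-0.02],0],[[-0.02,0,-0.02],0],[[-0.02,0,-0.02],0],[[-0.02,0,0],0],[[-0.02,0,0],0],[[-0.01,0,0],0],[[0,0,0],0],[[0,0,0],0]]'
python3 - <<'E'
from h import *
where()
p,P=cloud('scene');cv2.imwrite('pics/scene11.png',p[:,:,::-1])
p,P=cloud('top');cv2.imwrite('pics/top11.png',p[:,:,::-1])
z=P[...,2]; print(models.recognise('top','white_weight'))
E
```

```text
time: 15.5
position: [478.2, -117.5, 156.7]
eef_rot: [[-0.164, 0.986, -0.002], [0.986, 0.164, 0.002], [0.002, -0.001, -1.0]]
ft_force: [-0.7, 0.8, 0.0]
grip_width: 50.1
t 15.5 xt 452.1 yt -195.2 z 156.7 yaw 9.44 F [-0.7  0.8  0. ] 50.115627576314694
[{'xyz': [689.6, -71.4, 120.5], 'score': 0.63}]
```

View pics/scene11.png

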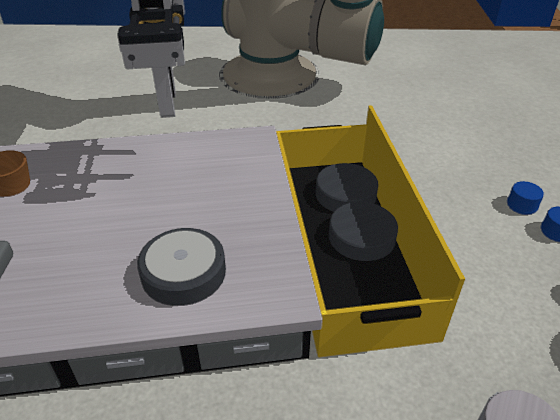

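View pics/top11.png

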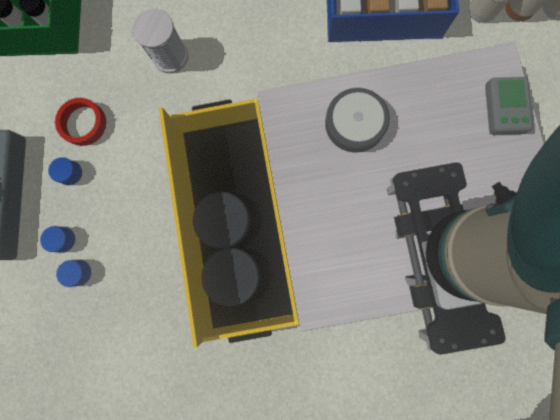

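Both weights lie in the tote at top (221,219) and (231,277), and the white one is unchanged at (358,118). I'll wait briefly and check height and stillness.

```bash
python3 -m handwheel '[[[0,0,0],0],[[0,0,0],0],[[0,0,0],0],[[0,0,0],0],[[0,0,0],0],[[0,0,0],0]]' | head -1
python3 - <<'E'
from h import *
p0=cv2.imread('pics/top11.png')[:,:,::-1]
p,P=cloud('top')
for u,v in((221,219),(231,277)):
    q=P[v-15:v+15,u-15:u+15]; print(np.nanmedian(q,(0,1)).round(1), np.nanpercentile(q[...,2],[5,95]).round(1))
print('diff',abs(p.astype(int)-p0)[190:310,190:270].mean())
E
python3 -c "
from cell import workorder;print(workorder.sign_off())"
```

```text
time: 16.15
[546.6 160.2  38.4] [36.5 40.2]
[446.8 141.9  38.5] [36.6 40.4]
diff 2.5803125
the job is handed in; nothing more can be done
None
```

Both blue-topped weights are in the yellow tote, upside down and flat on its floor. I handed the job in at about 16.2 s of the 48 s allowed; it reports no verdict.

- **Push:** I slid each weight along the deck with the half-open fingers behind it until it tipped over the edge. In the force readings I took, the wrist force stayed around 10 N or less.
- **Blue weights:** in the last top view, the up-facing undersides are at (547, 160) and (447, 142) mm, 38 mm above the table. That is within the tote's outline and below the 80 mm limit.
- **At rest:** two pictures taken about 0.7 s apart showed only small differences around the weights.
- **White weight:** it did not visibly move. The network put it at (690, -71) mm after the job and (692, -71) mm before.
- **Gripper:** it was clear of everything, behind the tote with its tips well above the deck, reading about 0 N.

**Disagreement:** the finger tips were about 38 mm higher than the reported TCP height (139 mm by camera depth against 102 mm sensed). Because of this, the first push passed over the first blue weight without touching it. I measured the tips by camera, lowered the tool to a sensed 62 mm, and both pushes then worked.

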